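# Set out the candle tray

## Robot

A 7-joint arm with a two-finger parallel gripper is mounted at the origin on the work surface. World frame = base frame: x ahead of the robot, y to its left, z up, the work surface at z = 0. Lengths are in m, angles in rad, forces in N, time in s.
With the tool pointing down it reaches from about 0.4 to 0.925 m from the base axis. Payload 4.1 kg.
Tool frame: the origin (TCP) lies at the very end of the fingers, on their centre line; the grasp point (between the pads) lies 19 mm behind it; z points along the fingers, y is the direction in which the jaws open and shut (so a half turn about z gives the same grasp; the last joint's range is limited). The gripper opens to 85 mm and grips with 20 to 120 N. Pads are 22 mm wide; open, the fingers measure 114 mm over their backs; the gripper's body (76 mm by 85 mm) begins 54 mm behind the grasp point. The pads swing forward as they close: fully open they stand 13 mm farther back than shut.
Start: joints at [-1.306, 0.398, 0.045, 1.537, -0.019, 1.207, -0.051], TCP at [0.231, 0.608, 0.205] pointing down, gripper open.
Joint ranges: [-2.82, 2.82], [-0.49, 2.23], [-1.37, 1.46], [0, 2.46], [-1.36, 4.5], [0.23, 2], [-2.94, 2.94]. Speed limits (rad/s): [2.57, 2.57, 3.14, 3.14, 3.14, 3.14, 3.14].

## Interface

Orientations are given as a rotation vector (axis times angle).
In Python, from plant import get_state, read_camera, finish_job gives the robot as it stands. The module is installed in compiled form; this text tells all that it offers.
- The arm moves only by the shell command python3 -m creep 'ROWS' [FORCE]. ROWS is JSON, a list of rows, each an object with "claw": the opening, from 0 (shut) to 1 (fully open); "offset": the shift along the world's x, y, z in cm, a list of three; "spin": the turn about the world's z in rad. In form: [{"claw": claw, "offset": [dx, dy, dz], "spin": spin}, ...]. A call has 1 to 5 rows; each row is the pose to reach, as a shift and turn from the pose commanded when the call began; what a row does not reach only later rows make up. A row lasts 1/8 s, in which the tool goes at most 62.5 mm and 10.7 degrees, less where a joint would pass 70% of its speed; a pose out of reach is approached as far as the arm can. A call with a gripper value outside its range is refused whole. The fingers move at their own pace and stop on an object; FORCE is the grip in N (left out, the last holds). Time passes only in rows, so rows that repeat a pose let the fingers close. It gives the time, the measured TCP pose, the force and the opening at its end, in the units of the state.
- get_state(): the state, without advancing time (a new reading comes with each control period).
- read_camera(name): name is "scene" or "top"; returns a dict with "frame" (384x512x3 uint8, red, green, blue), "fx", "fy", "cx", "cy" (pixels), "rvec" (rotation vector, rad) and "tvec" (3), from world to camera coordinates, as OpenCV has them. Camera axes: x right, y down, z forward; pixel columns grow to the right and rows downward; lengths in m; the calibration is good to about 2 mm. A picture is of the moment at which its call begins. There is no depth.
- finish_job(): hands the job in, once; it reports no verdict.
The state is a dict: "time": time; "joint_pos": joint angles; "joint_velocities": joint speeds; "joint_torque": joint torques, N m; "tcp_pos": TCP position; "tcp_rot": TCP orientation; "wrist_force": force on the tool from outside, world axes, zero at the start; "wrist_torque": the same for the moment, N m; "finger_gap": opening from 0.0 (shut) to 1.0 (fully open).
Only numpy, scipy, OpenCV 4.12 (cv2) and the standard library are available. Lean on these libraries where they do the work, as an engineer would, in place of code of your own. Each camera call takes 0.05 s, during which the arm holds its last target. There are 200 camera calls.

## Task

Set out the candle tray for the evening: stand each of the three wax candles upright in the round brass dish made for its width (widest candle in the widest dish, slimmest in the slimmest), and lay the matchbox flat inside the oblong brass dish. The battery candles, the ones with a plastic flame, do not belong on the tray: leave them where they stand. Set things down in their dishes, do not drop them in.

Things in the scene. Friction and masses are not known exactly. Their poses are not given: they have to be found in the camera images.
- candle_wide: Wax pillar candle, the widest, ivory, 64 mm across, 100 mm tall, about 290 g, standing upright; bare top with a thin dark wick, same colour down to its foot. Origin: centre of its underside, z up along the candle.
- candle_middle: Wax pillar candle, the middle one, sage green, 50 mm across, 85 mm tall, about 150 g, standing upright; bare top with a thin dark wick, same colour down to its foot. Origin: centre of its underside, z up along the candle.
- candle_slim: Wax pillar candle, the slimmest, ochre yellow, 36 mm across, 70 mm tall, about 65 g, standing upright; bare top with a thin dark wick, same colour down to its foot. Origin: centre of its underside, z up along the candle.
- matchbox: Closed kitchen matchbox lying flat, label up: red with a cream label, brown striking strips on its long sides; 96 mm long (its x), 56 mm wide (its y), 32 mm thick, about 60 g. Origin: centre of its underside, z up. Lies at any angle up to about 50 degrees from the world x axis; either end may point either way in the dish.
- battery_wide: Battery candle that looks like the widest wax one: ivory, 64 mm across, 100 mm tall, but with a yellow-orange plastic flame 22 mm high standing over a dark hollow in its top and a black band 12 mm high round its foot. Stands upright, loose. Stays where it is. Origin: centre of its underside, z up.
- battery_middle: Battery candle that looks like the middle wax one: sage green, 50 mm across, 85 mm tall, but with a yellow-orange plastic flame 22 mm high standing over a dark hollow in its top and a black band 12 mm high round its foot. Stands upright, loose. Stays where it is. Origin: centre of its underside, z up.
- dish_wide: Round brass candle dish, the widest of three: 84 mm across inside, 90 mm outside, 14 mm high, floor 4 mm thick. Fixed on the dark wooden tray. Origin: centre of its underside (8 mm above the table), z up. The four dishes stand in a square, 125 mm apart, any dish in any corner of the tray: dark wood, 270 mm square, rim 22 mm high, low brass handles on two sides reaching 26 mm out.
- dish_middle: Round brass candle dish, the middle of three: 70 mm across inside, 76 mm outside, 14 mm high, floor 4 mm thick. Fixed on the dark wooden tray. Origin: centre of its underside (8 mm above the table), z up.
- dish_slim: Round brass candle dish, the slimmest of three: 56 mm across inside, 62 mm outside, 14 mm high, floor 4 mm thick. Fixed on the dark wooden tray. Origin: centre of its underside (8 mm above the table), z up.
- dish_oblong: Oblong brass dish for the matchbox: 116 mm long (its x) by 76 mm wide (its y) inside, 122 by 82 mm outside, 12 mm high, walls 3 mm, floor 4 mm thick. Fixed on the tray with the three round dishes, square with the tray. Origin: centre of its underside (8 mm above the table), z up.
Things that resemble listed ones, but are neither listed nor needed, are in the scene too. What is shaped like the battery_middle but purple is not meant.

How it is judged:
At the end, for the whole second after the job is handed in: Each wax candle stands upright (within 4.5 degrees) on the floor of its dish, centred within 12 mm; the matchbox lies flat on the floor of the oblong dish, centred within 16 mm; all released and at rest; both battery candles upright within 20 mm of their start (horizontal distance between candle_wide and dish_wide below 0.012 m and z of candle_wide in the frame of dish_wide between 0.001 and 0.007 m and angle between each of candle_wide, candle_middle, candle_slim, matchbox's own z axis and vertical below 0.08 rad and linear speed of each of candle_wide, candle_middle, candle_slim, matchbox, battery_wide, battery_middle below 0.02 m/s and horizontal distance between candle_middle and dish_middle below 0.012 m and z of candle_middle in the frame of dish_middle between 0.001 and 0.007 m and horizontal distance between candle_slim and dish_slim below 0.012 m and z of candle_slim in the frame of dish_slim between 0.001 and 0.007 m and horizontal distance between matchbox and dish_oblong below 0.016 m and z of matchbox in the frame of dish_oblong between 0.001 and 0.007 m and distance of each of battery_wide, battery_middle from where it was at the start of the episode below 0.02 m and angle between each of battery_wide, battery_middle's own z axis and vertical below 0.1 rad); the robot touches nothing.
It fails at once if a battery candle is shifted by more than 20 mm, knocked over or picked up (distance of any of battery_wide, battery_middle from where it was at the start of the episode above 0.02 m).
It fails at once if a wax candle or the matchbox is let go above its dish while more than 16 mm over the dish's floor (dropped in) ((horizontal distance between candle_wide and dish_wide below 0.06 m and z of candle_wide in the frame of dish_wide above 0.02 m and contact force between candle_wide and the fingers below 0.05 N) or (horizontal distance between candle_middle and dish_middle below 0.06 m and z of candle_middle in the frame of dish_middle above 0.02 m and contact force between candle_middle and the fingers below 0.05 N) or (horizontal distance between candle_slim and dish_slim below 0.06 m and z of candle_slim in the frame of dish_slim above 0.02 m and contact force between candle_slim and the fingers below 0.05 N) or (horizontal distance between matchbox and dish_oblong below 0.06 m and z of matchbox in the frame of dish_oblong above 0.02 m and contact force between matchbox and the fingers below 0.05 N)).
It also fails if it takes over 109 s, if anything falls off the work surface, if the arm or the gripper's body presses on something with over 40 N, if the wrist force passes 120 N, or if a joint passes its speed limit or range.

## Working session

There is one attempt and no reset: what is moved stays moved. The work goes in short steps, Python scripts to look and compute and a shell command to move; the robot and the scene stay as the last step left them, time stands still between calls to the robot, and variables do not carry over. Pictures are saved under pics/ and viewed, about 12 in all and at most 16, crops included, and the job is handed in when it is done.

```bash
mkdir -p pics; cat > h.py <<'E'
import numpy as np, cv2
from plant import get_state, read_camera
def snap(name,fn):
    c=read_camera(name); im=c.pop('frame'); cv2.imwrite('pics/'+fn,im[:,:,::-1]); np.save('pics/'+fn+'.npy',c,allow_pickle=True); return im,c
def ray(c,u,v,z):
    R=cv2.Rodrigues(np.array(c['rvec'],float))[0]; t=np.array(c['tvec'],float)
    o=-R.T@t; d=R.T@np.array([(u-c['cx'])/c['fx'],(v-c['cy'])/c['fy'],1]); return o+d*(z-o[2])/d[2]
def proj(c,P):
    K=np.array([[c['fx'],0,c['cx']],[0,c['fy'],c['cy']],[0,0,1.]])
    return cv2.projectPoints(np.array(P,float).reshape(-1,1,3),np.array(c['rvec'],float),np.array(c['tvec'],float),K,None)[0][:,0]
E
python3 - <<'E'
from h import *
for n in('top','scene'):
    im,c=snap(n,n+'0.png'); print(n,c, -cv2.Rodrigues(np.array(c['rvec']))[0].T@np.array(c['tvec']))
    cv2.imwrite(f'pics/{n}0b.png',cv2.resize(im[:,:,::-1],(800,600),interpolation=cv2.INTER_CUBIC))
print(get_state())
E
```

```text
top {'fx': 498.2457574118078, 'fy': 498.2457574118078, 'cx': 253.09560729377782, 'cy': 193.85210041592256, 'rvec': array([ 2.0811131 , -2.15309983,  0.22619576]), 'tvec': array([-0.06856868,  0.49006627,  1.33373388])} [ 0.20652858 -0.06891348  1.40581277]
scene {'fx': 413.90509581840075, 'fy': 413.90509581840075, 'cx': 256.0490794475492, 'cy': 193.4280783452986, 'rvec': array([ 1.73542909,  1.47810119, -0.78426568]), 'tvec': array([-0.00564932, -0.25450129,  1.54329647])} [ 1.40380125 -0.22156006  0.65331463]
{'time': 0.1, 'joint_pos': array([-1.3060073 ,  0.3991199 ,  0.04506584,  1.537719  , -0.0186925 ,
        1.20692727, -0.05073065]), 'joint_velocities': array([ 0.00102512, -0.00082243,  0.00142898, -0.00235469, -0.00122396,
        0.0011722 ,  0.00111314]), 'joint_torque': array([ 4.07038577e-03, -4.76266015e+01,  1.37051683e+00, -2.54954088e+01,
        1.19809213e-02,  5.02431183e-03, -6.35364614e-06]), 'tcp_pos': array([0.23106442, 0.60689541, 0.20438237]), 'tcp_rot': array([-5.68171383e-01, -3.08960474e+00,  2.73756058e-03]), 'wrist_force': array([-0.9563299 , -0.10844597, -1.02904339]), 'wrist_torque': array([-0.00689386,  0.07773272, -0.04505506]), 'finger_gap': 0.9986601941954115}
```

View pics/top0b.png

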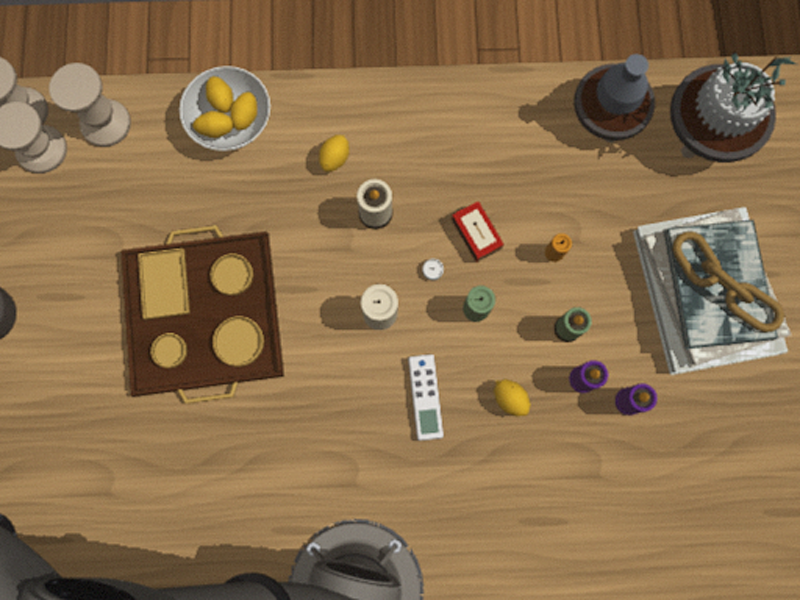

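View pics/scene0b.png

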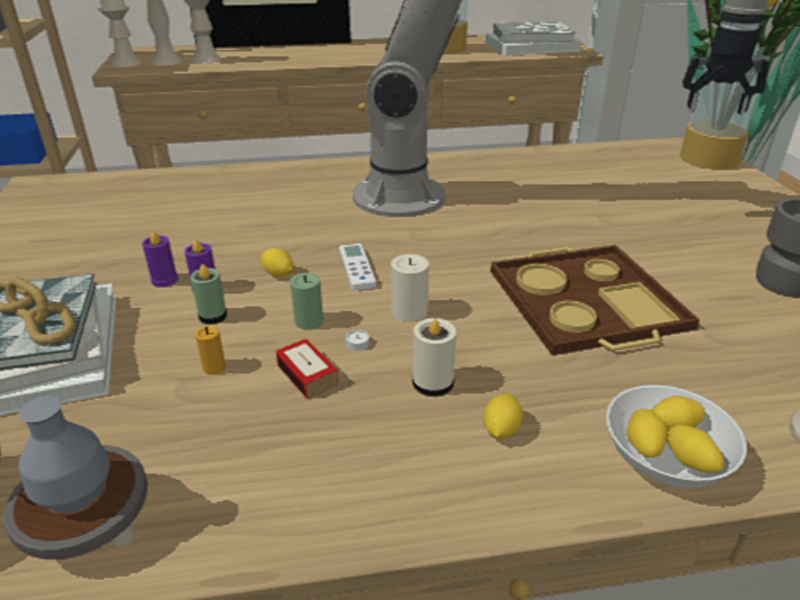

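The top view (800x600) shows these objects:
- **Wide:** wax at (379,302) with a bare wick. The lookalike at (375,195) has a flame and a black foot, so it is the battery one.
- **Middle:** wax at (480,300). The battery one is at (573,322), and the purple ones at (590,376) and (637,398) are not meant.
- **Slim:** ochre at (560,245), and the lemons are not it. The tealight at (432,268) is not listed.
- **Matchbox:** (478,231).
- **Dishes:** oblong (163,284), middle (231,274), wide (238,342), slim (168,351).

Next I'll take close crops of these.

```bash
python3 - <<'E'
from h import *
im=cv2.imread('pics/top0.png')
cv2.imwrite('pics/c1.png',cv2.resize(im[105:220,225:385],None,fx=5,fy=5,interpolation=cv2.INTER_CUBIC))
cv2.imwrite('pics/c2.png',cv2.resize(im[142:262,74:186],None,fx=5,fy=5,interpolation=cv2.INTER_CUBIC))
E
```

```text
(no output)
```

View pics/c1.png

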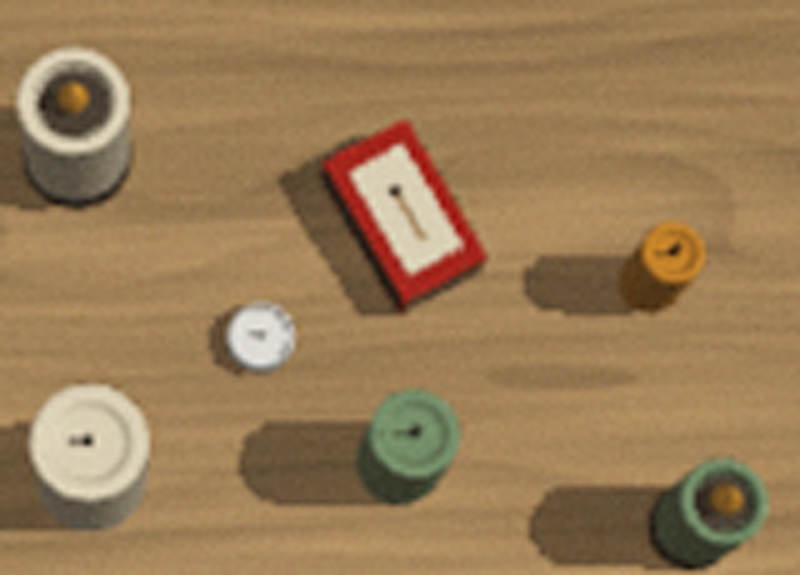

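View pics/c2.png

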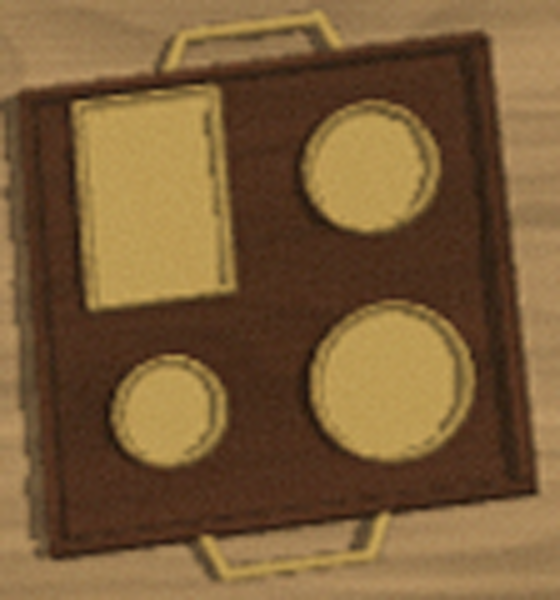

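The crops confirm the choice. In c1 the wax wide is at (90,441), middle at (414,433) and slim at (673,252), all with bare wicks. The battery wide is at (74,101) and the battery middle at (723,501), both with flames and black feet. In c2 the round dish rims are centred at (371,167) middle, (392,381) wide and (170,410) slim.

```bash
cat > m.py <<'E'
from h import *
c=np.load('pics/top0.png.npy',allow_pickle=True).item(); s=np.load('pics/scene0.png.npy',allow_pickle=True).item()
def P(u,v,z,o): return ray(c,(u+.5)/5-.5+o[0],(v+.5)/5-.5+o[1],z)
A=(225,105);B=(74,142); r=lambda p:np.round(p,4)
for n,o,x0,x1,y0,y1,z in [('bw',A,18,130,46,156,.1),('wide',A,31,149,385,498,.1),('mid',A,370,459,390,475,.085),('slim',A,642,704,221,283,.07),('bm',A,681,767,459,545,.085),
  ('dmid',B,302,440,99,235,.022),('dwide',B,309,475,299,463,.022),('dslim',B,111,228,353,468,.022)]:
    x,y=(x0+x1)/2,(y0+y1)/2; p=P(x,y,z,o)
    d=[np.linalg.norm(P(x0,y,z,o)-P(x1,y,z,o)),np.linalg.norm(P(x,y0,z,o)-P(x,y1,z,o))]
    sc=proj(s,[p])[0]*800/512
    print(n,r(p),'dia',r(d),'r',r(np.hypot(p[0],p[1])),'scene800',sc.round(0))
for n,o,q,z in [('box',A,[(407,121),(487,257),(404,309),(323,163)],.032),('obl',B,[(72,102),(218,86),(238,290),(90,311)],.020)]:
    k=np.array([P(*a,z,o) for a in q]); e=np.roll(k,-1,0)-k
    print(n,r(k.mean(0)),'sides',r(np.linalg.norm(e,axis=1)),'dirs',np.degrees(np.arctan2(e[:,1],e[:,0])).round(1))
E
python3 m.py
```

```text
bw [ 0.6727 -0.0536  0.1   ] dia [0.0617 0.0638] r 0.6748 scene800 [434. 330.]
wide [ 0.4807 -0.0566  0.1   ] dia [0.0632 0.0618] r 0.4841 scene800 [409. 263.]
mid [ 0.483  -0.2325  0.085 ] dia [0.0483 0.0472] r 0.536 scene800 [305. 280.]
slim [ 0.584  -0.3842  0.07  ] dia [0.0346 0.0359] r 0.6991 scene800 [207. 332.]
bm [ 0.4391 -0.3973  0.085 ] dia [0.0465 0.0472] r 0.5922 scene800 [204. 274.]
dmid [0.5584 0.2131 0.022 ] dia [0.0787 0.08  ] r 0.5977 scene800 [572. 312.]
dwide [0.4343 0.2003 0.022 ] dia [0.0931 0.0931] r 0.4783 scene800 [541. 275.]
dslim [0.4218 0.3245 0.022 ] dia [0.0654 0.065 ] r 0.5322 scene800 [601. 266.]
box [ 0.6236 -0.241   0.032 ] sides [0.0928 0.0572 0.0979 0.0553] dirs [-153.6  120.6   25.3  -64.5]
obl [0.5458 0.3367 0.02  ] sides [0.0838 0.121  0.0837 0.1235] dirs [ -85.4 -173.5   96.4    6.6]
```

The measurements agree: the dishes are 125 mm apart, the diameters match the given sizes, and the tray is turned about 6°. The scene projections also land on the right objects. I'll start with the wide candle.

```bash
python3 -m creep '[{"claw":1,"offset":[10,-28,0],"spin":-0.6},{"claw":1,"offset":[10,-28,0],"spin":-0.6},{"claw":1,"offset":[10,-28,0],"spin":-0.6},{"claw":1,"offset":[10,-28,0],"spin":-0.6},{"claw":1,"offset":[10,-28,0],"spin":-0.6}]'
python3 -m creep '[{"claw":1,"offset":[10,-28,0],"spin":-0.6},{"claw":1,"offset":[10,-28,0],"spin":-0.6},{"claw":1,"offset":[10,-28,0],"spin":-0.6},{"claw":1,"offset":[10,-28,0],"spin":-0.6},{"claw":1,"offset":[10,-28,0],"spin":-0.6}]'
```

```text
time: 0.72
tcp_pos: [0.3319, 0.3244, 0.205]
tcp_rot: [1.459, 2.782, -0.001]
wrist_force: [0.2, 0.1, -0.2]
finger_gap: 0.998
time: 1.35
tcp_pos: [0.4314, 0.0447, 0.2053]
tcp_rot: [-2.216, -2.227, -0.001]
wrist_force: [0.3, 1.3, -0.4]
finger_gap: 0.998
```

```bash
python3 -m creep '[{"claw":1,"offset":[5,-10.4,-4],"spin":0},{"claw":1,"offset":[5,-10.4,-4],"spin":0},{"claw":1,"offset":[5,-10.4,-4],"spin":0}]'
python3 -m creep '[{"claw":1,"offset":[0,0,-4],"spin":0},{"claw":1,"offset":[0,0,-8],"spin":0},{"claw":1,"offset":[0,0,-12],"spin":0},{"claw":1,"offset":[0,0,-12],"spin":0}]'
python3 -c "
from h import *
im,c=snap('scene','s1.png');print(get_state()['tcp_pos'])
cv2.imwrite('pics/s1b.png',cv2.resize(im[110:230,190:350,::-1],None,fx=5,fy=5,interpolation=cv2.INTER_CUBIC))"
```

```text
time: 1.72
tcp_pos: [0.4806, -0.0614, 0.1639]
tcp_rot: [2.223, 2.219, -0.008]
wrist_force: [-0.8, -0.4, 0.3]
finger_gap: 1.0
time: 2.22
tcp_pos: [0.4782, -0.0553, 0.0432]
tcp_rot: [-2.209, -2.227, 0.008]
wrist_force: [-0.7, 0.6, 0.5]
finger_gap: 1.004
[ 0.48029257 -0.05571603  0.04505067]
```

View pics/s1b.png

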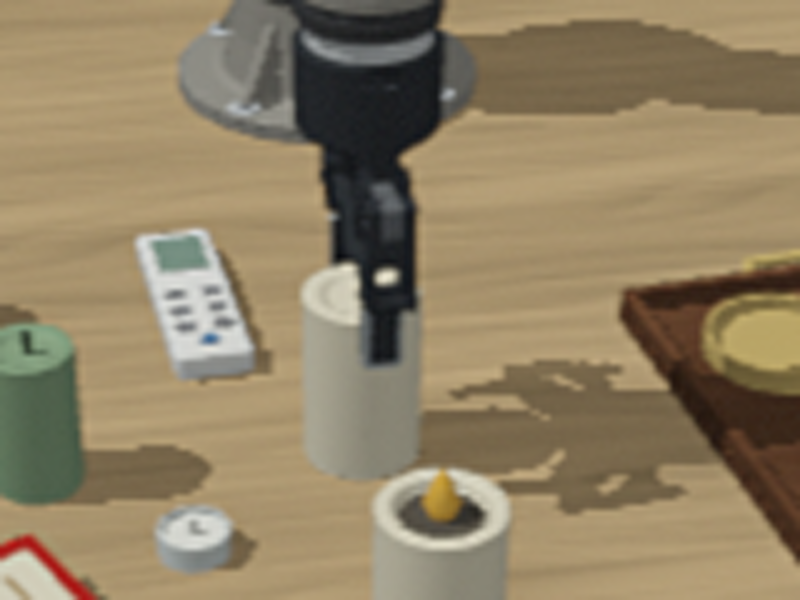

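The crop shows the jaws straddling the bare-wick ivory candle: the front pad is at (382,340) and the candle axis at about (361,370). That offset is perspective. Closing now.

```bash
python3 -m creep '[{"claw":0,"offset":[0,0,0],"spin":0},{"claw":0,"offset":[0,0,0],"spin":0},{"claw":0,"offset":[0,0,0],"spin":0},{"claw":0,"offset":[0,0,0],"spin":0},{"claw":0,"offset":[0,0,0],"spin":0}]' 40
python3 -m creep '[{"claw":0,"offset":[0,0,2],"spin":0},{"claw":0,"offset":[0,0,5],"spin":0},{"claw":0,"offset":[0,0,10],"spin":0},{"claw":0,"offset":[0,0,10],"spin":0}]'
```

```text
time: 2.9
tcp_pos: [0.4823, -0.0563, 0.0473]
tcp_rot: [2.213, 2.229, 0.004]
wrist_force: [-0.6, 0.6, 5.1]
finger_gap: 0.736
time: 3.4
tcp_pos: [0.4849, -0.0567, 0.1498]
tcp_rot: [2.209, 2.225, 0.014]
wrist_force: [0.2, 0.6, -2.9]
finger_gap: 0.734
```

```bash
python3 -m creep '[{"claw":0,"offset":[-1,6,0],"spin":0},{"claw":0,"offset":[-2,12,0],"spin":0},{"claw":0,"offset":[-3.3,18,0],"spin":0},{"claw":0,"offset":[-4.6,24,0],"spin":0},{"claw":0,"offset":[-4.6,25.6,0],"spin":0}]'
python3 -m creep '[{"claw":0,"offset":[0,0,-4],"spin":0},{"claw":0,"offset":[0,0,-7],"spin":0},{"claw":0,"offset":[0,0,-7.8],"spin":0},{"claw":0,"offset":[0,0,-7.8],"spin":0},{"claw":0,"offset":[0,0,-7.8],"spin":0}]'
python3 -c "
from h import *
im,c=snap('scene','s2.png');s=get_state();print(s['tcp_pos'],s['wrist_force'])
p=proj(c,[[.4343,.2003,.012]])[0].astype(int);print(p)
cv2.imwrite('pics/s2b.png',cv2.resize(im[p[1]-80:p[1]+40,p[0]-80:p[0]+80,::-1],None,fx=5,fy=5,interpolation=cv2.INTER_CUBIC))"
```

```text
time: 4.03
tcp_pos: [0.4328, 0.2043, 0.1448]
tcp_rot: [-2.203, -2.237, 0.0]
wrist_force: [1.6, -0.6, -2.5]
finger_gap: 0.737
time: 4.65
tcp_pos: [0.4364, 0.1998, 0.0685]
tcp_rot: [2.214, 2.228, 0.004]
wrist_force: [-0.6, 0.1, -2.6]
finger_gap: 0.735
[0.43636052 0.19989723 0.0685366 ] [ 0.3944308   0.05571755 -2.41518702]
[345 179]
```

View pics/s2b.png

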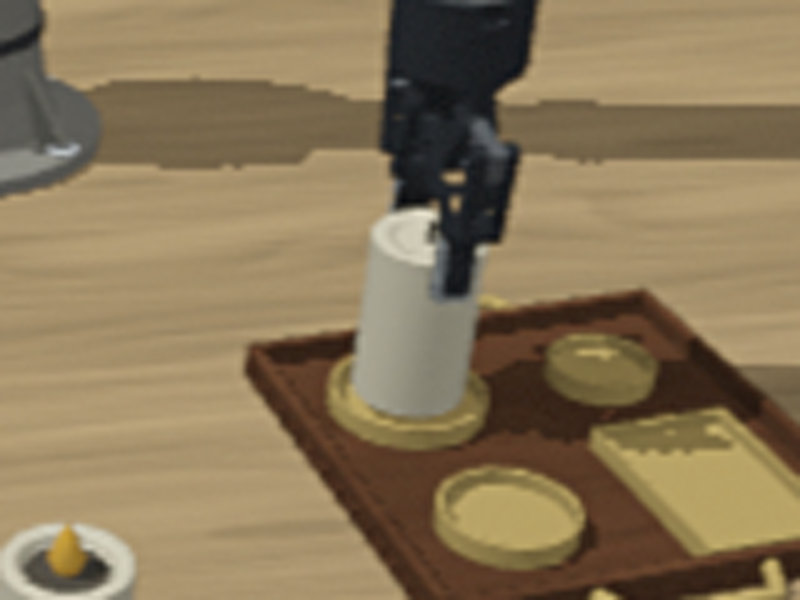

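The candle is over the wide dish and centred. Its foot is at about (410,385) and the rim centre at about (408,400), so there is roughly 10 mm left to go. I'll lower it until the force shows contact.

```bash
python3 -c "
from h import *
c=np.load('pics/s2.png.npy',allow_pickle=True).item()
a,b=proj(c,[[.4343,.2003,.02],[.4343,.2003,.12]]);print(a,b,'expected lean deg',np.degrees(np.arctan2(b[0]-a[0],a[1]-b[1])))"
python3 -m creep '[{"claw":0,"offset":[-0.1,0,-0.4],"spin":0},{"claw":0,"offset":[-0.1,0,-0.8],"spin":0},{"claw":0,"offset":[-0.1,0,-0.8],"spin":0}]'
python3 -m creep '[{"claw":0,"offset":[0,0,-0.1],"spin":0},{"claw":0,"offset":[0,0,-0.2],"spin":0},{"claw":0,"offset":[0,0,-0.2],"spin":0}]'
```

```text
[345.94340799 176.66782943] [350.35570594 145.96377271] expected lean deg 8.177651612741261
time: 5.08
tcp_pos: [0.4344, 0.1997, 0.0595]
tcp_rot: [-2.213, -2.229, -0.001]
wrist_force: [-0.2, 0.3, 0.3]
finger_gap: 0.734
time: 5.45
tcp_pos: [0.4344, 0.2001, 0.0594]
tcp_rot: [-2.212, -2.228, -0.001]
wrist_force: [-6.3, -1.5, 18.2]
finger_gap: 0.737
```

```bash
python3 -m creep '[{"claw":0,"offset":[0,0,0.15],"spin":0},{"claw":0.9,"offset":[0,0,0.15],"spin":0},{"claw":1,"offset":[0,0,0.15],"spin":0},{"claw":1,"offset":[0,0,0.15],"spin":0},{"claw":1,"offset":[0,0,0.15],"spin":0}]'
python3 -m creep '[{"claw":1,"offset":[0,0,2],"spin":0},{"claw":1,"offset":[0,0,6],"spin":0},{"claw":1,"offset":[0,0,12],"spin":0},{"claw":1,"offset":[0,0,14.4],"spin":0},{"claw":1,"offset":[0,0,14.4],"spin":0}]'
```

```text
time: 6.08
tcp_pos: [0.4343, 0.1995, 0.0587]
tcp_rot: [2.213, 2.229, 0.0]
wrist_force: [0.0, -0.3, 0.2]
finger_gap: 1.0
time: 6.7
tcp_pos: [0.4357, 0.2003, 0.2048]
tcp_rot: [2.213, 2.229, 0.008]
wrist_force: [0.5, -0.4, 0.2]
finger_gap: 1.0
```

```bash
python3 -m creep '[{"claw":1,"offset":[2.9,-30,0],"spin":0},{"claw":1,"offset":[2.9,-30,0],"spin":0},{"claw":1,"offset":[2.9,-30,0],"spin":0},{"claw":1,"offset":[2.9,-30,0],"spin":0},{"claw":1,"offset":[2.9,-30,0],"spin":0}]'
python3 -m creep '[{"claw":1,"offset":[1,-6,0],"spin":0},{"claw":1,"offset":[2,-12,0],"spin":0},{"claw":1,"offset":[2,-13.2,0],"spin":0},{"claw":1,"offset":[2,-13.2,-4],"spin":0},{"claw":1,"offset":[2,-13.2,-6],"spin":0}]'
python3 -m creep '[{"claw":1,"offset":[0,0,0],"spin":0},{"claw":1,"offset":[0,0,-5],"spin":0},{"claw":1,"offset":[0,0,-10.4],"spin":0},{"claw":1,"offset":[0,0,-10.4],"spin":0}]'
python3 -c "
from h import *
im,c=snap('scene','s3.png');im2,c2=snap('top','t3.png');s=get_state();print(s['tcp_pos'],s['wrist_force'])
f=lambda i,u,v:cv2.resize(i[v-60:v+60,u-80:u+80,::-1],(400,300),interpolation=cv2.INTER_CUBIC)
p=proj(c,[[.483,-.2325,.05]])[0].astype(int);p2=proj(c2,[[.483,-.2,.05]])[0].astype(int);q=proj(c2,[[.49,.268,.02]])[0].astype(int)
cv2.imwrite('pics/s3b.png',np.hstack([f(im,*p),f(im2,*q)]))"
```

```text
time: 7.32
tcp_pos: [0.4621, -0.1028, 0.2017]
tcp_rot: [-2.214, -2.227, 0.002]
wrist_force: [0.9, 0.1, -0.0]
finger_gap: 0.999
time: 7.95
tcp_pos: [0.4814, -0.231, 0.1398]
tcp_rot: [-2.21, -2.226, 0.003]
wrist_force: [-0.3, 0.2, -0.4]
finger_gap: 1.003
time: 8.45
tcp_pos: [0.4805, -0.2305, 0.0364]
tcp_rot: [-2.208, -2.225, 0.005]
wrist_force: [-1.0, 0.2, 0.9]
finger_gap: 1.002
[ 0.484203   -0.23299097  0.04033032] [0.02872146 0.23218979 0.70501988]
```

View pics/s3b.png

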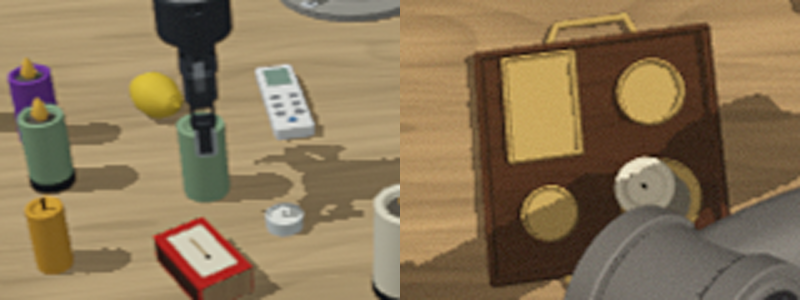

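The left view shows the jaws round the bare-wick green candle at (205,150), well clear of the battery one at (45,145). The right view shows the wide candle standing in its dish. Gripping the middle candle.

```bash
python3 -m creep '[{"claw":0,"offset":[0,0,0],"spin":0},{"claw":0,"offset":[0,0,0],"spin":0},{"claw":0,"offset":[0,0,0],"spin":0},{"claw":0,"offset":[0,0,0],"spin":0},{"claw":0,"offset":[0,0,0],"spin":0}]' 35
python3 -m creep '[{"claw":0,"offset":[0,0,2],"spin":0},{"claw":0,"offset":[0,0,5],"spin":0},{"claw":0,"offset":[0,0,10],"spin":0},{"claw":0,"offset":[0,0,13],"spin":0},{"claw":0,"offset":[0,0,13],"spin":0}]'
python3 -m creep '[{"claw":0,"offset":[4.5,29,0],"spin":0},{"claw":0,"offset":[4.5,29,0],"spin":0},{"claw":0,"offset":[4.5,29,0],"spin":0},{"claw":0,"offset":[4.5,29,0],"spin":0},{"claw":0,"offset":[4.5,29,0],"spin":0}]'
python3 -m creep '[{"claw":0,"offset":[1,6,0],"spin":0},{"claw":0,"offset":[2,12,0],"spin":0},{"claw":0,"offset":[3,15.6,0],"spin":0},{"claw":0,"offset":[3,15.6,-3],"spin":0},{"claw":0,"offset":[3,15.6,-7],"spin":0}]'
python3 -m creep '[{"claw":0,"offset":[0,0,-2],"spin":0},{"claw":0,"offset":[0,0,-4],"spin":0},{"claw":0,"offset":[0,0,-4],"spin":0},{"claw":0,"offset":[0,0,-4],"spin":0}]'
```

```text
time: 9.18
tcp_pos: [0.4845, -0.2332, 0.0408]
tcp_rot: [2.212, 2.227, 0.003]
wrist_force: [-1.0, 1.9, 8.1]
finger_gap: 0.571
time: 9.8
tcp_pos: [0.485, -0.2336, 0.1722]
tcp_rot: [2.21, 2.225, 0.006]
wrist_force: [0.6, -0.1, -1.4]
finger_gap: 0.566
time: 10.42
tcp_pos: [0.5273, 0.0612, 0.168]
tcp_rot: [-2.209, -2.232, 0.001]
wrist_force: [0.1, -0.4, -0.8]
finger_gap: 0.569
time: 11.05
tcp_pos: [0.5582, 0.2143, 0.0978]
tcp_rot: [2.211, 2.231, 0.001]
wrist_force: [-1.1, -0.1, -1.6]
finger_gap: 0.567
time: 11.55
tcp_pos: [0.5593, 0.2136, 0.0599]
tcp_rot: [2.213, 2.228, 0.003]
wrist_force: [-0.1, 0.3, -1.4]
finger_gap: 0.573
```

```bash
python3 -m creep '[{"claw":0,"offset":[-0.05,0,-0.3],"spin":0},{"claw":0,"offset":[-0.05,0,-0.6],"spin":0},{"claw":0,"offset":[-0.05,0,-0.6],"spin":0},{"claw":0,"offset":[-0.05,0,-0.6],"spin":0}]'
```

```text
time: 12.05
tcp_pos: [0.5581, 0.2136, 0.0531]
tcp_rot: [2.213, 2.229, 0.001]
wrist_force: [0.6, -0.7, -0.0]
finger_gap: 0.569
```

```bash
python3 -m creep '[{"claw":0,"offset":[0,0,-0.1],"spin":0},{"claw":0,"offset":[0,0,-0.1],"spin":0}]'
python3 -m creep '[{"claw":1,"offset":[0,0,0],"spin":0},{"claw":1,"offset":[0,0,0],"spin":0},{"claw":1,"offset":[0,0,0],"spin":0},{"claw":1,"offset":[0,0,0],"spin":0}]'
python3 -m creep '[{"claw":1,"offset":[0,0,2],"spin":0},{"claw":1,"offset":[0,0,6],"spin":0},{"claw":1,"offset":[0,0,12],"spin":0},{"claw":1,"offset":[0,0,15],"spin":0},{"claw":1,"offset":[0,0,15],"spin":0}]'
```

```text
time: 12.3
tcp_pos: [0.5581, 0.2138, 0.053]
tcp_rot: [-2.213, -2.229, -0.002]
wrist_force: [-1.6, -0.2, 6.4]
finger_gap: 0.566
time: 12.8
tcp_pos: [0.5577, 0.2134, 0.0517]
tcp_rot: [2.214, 2.229, -0.0]
wrist_force: [-0.2, -0.4, -0.1]
finger_gap: 0.999
time: 13.42
tcp_pos: [0.5601, 0.2137, 0.206]
tcp_rot: [2.213, 2.227, 0.011]
wrist_force: [-0.5, 0.6, -0.7]
finger_gap: 1.004
```

```bash
python3 -m creep '[{"claw":1,"offset":[1.3,-30,0],"spin":0},{"claw":1,"offset":[1.3,-30,0],"spin":0},{"claw":1,"offset":[1.3,-30,0],"spin":0},{"claw":1,"offset":[1.3,-30,0],"spin":0},{"claw":1,"offset":[1.3,-30,0],"spin":0}]'
python3 -m creep '[{"claw":1,"offset":[1.3,-29.8,0],"spin":0},{"claw":1,"offset":[1.3,-29.8,0],"spin":0},{"claw":1,"offset":[1.3,-29.8,0],"spin":0},{"claw":1,"offset":[1.3,-29.8,0],"spin":0},{"claw":1,"offset":[1.3,-29.8,0],"spin":0}]'
python3 -m creep '[{"claw":1,"offset":[0,0,-5],"spin":0},{"claw":1,"offset":[0,0,-10],"spin":0},{"claw":1,"offset":[0,0,-15],"spin":0},{"claw":1,"offset":[0,0,-16.8],"spin":0},{"claw":1,"offset":[0,0,-16.8],"spin":0}]'
python3 -c "
from h import *
im,c=snap('scene','s4.png');im2,c2=snap('top','t4.png');s=get_state();print(s['tcp_pos'],s['wrist_force'])
f=lambda i,u,v:cv2.resize(i[v-60:v+60,max(u-80,0):max(u-80,0)+160,::-1],(400,300),interpolation=cv2.INTER_CUBIC)
p=proj(c,[[.584,-.35,.05]])[0].astype(int);q=proj(c2,[[.49,.268,.02]])[0].astype(int)
cv2.imwrite('pics/s4b.png',np.hstack([f(im,*p),f(im2,*q)]))"
```

```text
time: 14.05
tcp_pos: [0.5697, -0.0893, 0.2015]
tcp_rot: [-2.216, -2.227, 0.001]
wrist_force: [0.6, -0.4, 0.8]
finger_gap: 0.999
time: 14.68
tcp_pos: [0.5824, -0.3871, 0.2009]
tcp_rot: [-2.215, -2.226, 0.002]
wrist_force: [1.0, 0.3, 0.1]
finger_gap: 1.0
time: 15.3
tcp_pos: [0.5831, -0.3841, 0.033]
tcp_rot: [-2.212, -2.228, 0.001]
wrist_force: [0.6, 0.1, 0.8]
finger_gap: 1.003
[ 0.58480683 -0.38571334  0.03596106] [ 0.0429055  -0.18187687  0.30376637]
```

View pics/s4b.png

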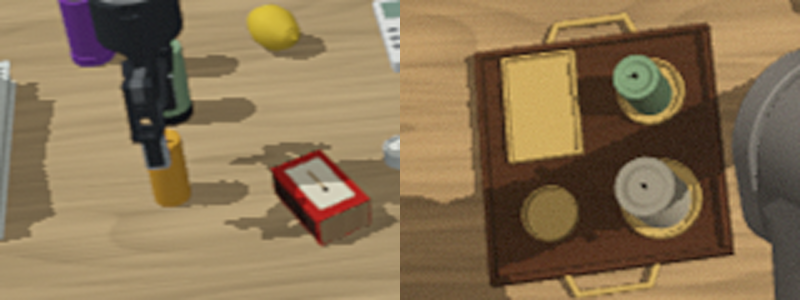

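The jaws straddle the ochre candle at (168,170). On the tray, the wide and middle candles both stand in their dishes. Gripping the slim candle.

```bash
python3 -m creep '[{"claw":0,"offset":[0,0,0],"spin":0},{"claw":0,"offset":[0,0,0],"spin":0},{"claw":0,"offset":[0,0,0],"spin":0},{"claw":0,"offset":[0,0,0],"spin":0},{"claw":0,"offset":[0,0,0],"spin":0}]' 30
python3 -m creep '[{"claw":0,"offset":[0,0,2],"spin":0},{"claw":0,"offset":[0,0,5],"spin":0},{"claw":0,"offset":[0,0,10],"spin":0},{"claw":0,"offset":[0,0,15],"spin":0},{"claw":0,"offset":[0,0,18],"spin":0}]'
python3 -m creep '[{"claw":0,"offset":[-6.8,29,0],"spin":0},{"claw":0,"offset":[-6.8,29,0],"spin":0},{"claw":0,"offset":[-6.8,29,0],"spin":0},{"claw":0,"offset":[-6.8,29,0],"spin":0},{"claw":0,"offset":[-6.8,29,0],"spin":0}]'
python3 -m creep '[{"claw":0,"offset":[-6.8,29,0],"spin":0},{"claw":0,"offset":[-6.8,29,0],"spin":0},{"claw":0,"offset":[-6.8,29,0],"spin":0},{"claw":0,"offset":[-6.8,29,0],"spin":0},{"claw":0,"offset":[-6.8,29,0],"spin":0}]'
python3 -m creep '[{"claw":0,"offset":[-1.5,6.4,0],"spin":0},{"claw":0,"offset":[-2.6,12.9,0],"spin":0},{"claw":0,"offset":[-2.6,12.9,0],"spin":0},{"claw":0,"offset":[-2.6,12.9,-5],"spin":0},{"claw":0,"offset":[-2.6,12.9,-10],"spin":0}]'
```

```text
time: 16.02
tcp_pos: [0.5842, -0.385, 0.0349]
tcp_rot: [2.213, 2.228, 0.001]
wrist_force: [-1.1, 0.3, 5.6]
finger_gap: 0.395
time: 16.65
tcp_pos: [0.5842, -0.3855, 0.2178]
tcp_rot: [2.211, 2.226, 0.001]
wrist_force: [0.3, -0.2, -0.8]
finger_gap: 0.403
time: 17.27
tcp_pos: [0.515, -0.0917, 0.2142]
tcp_rot: [-2.211, -2.23, -0.002]
wrist_force: [1.0, -0.2, -0.4]
finger_gap: 0.399
time: 17.9
tcp_pos: [0.4467, 0.1981, 0.2146]
tcp_rot: [-2.211, -2.231, -0.003]
wrist_force: [-0.2, -1.2, -0.1]
finger_gap: 0.401
time: 18.52
tcp_pos: [0.4226, 0.3242, 0.1138]
tcp_rot: [2.214, 2.228, 0.004]
wrist_force: [0.5, 0.9, -0.4]
finger_gap: 0.402
```

```bash
python3 -m creep '[{"claw":0,"offset":[0,0,-3],"spin":0},{"claw":0,"offset":[0,0,-5.6],"spin":0},{"claw":0,"offset":[0,0,-5.9],"spin":0},{"claw":0,"offset":[0,0,-6.2],"spin":0},{"claw":0,"offset":[0,0,-6.2],"spin":0}]'
python3 -m creep '[{"claw":0,"offset":[0,0,-0.15],"spin":0},{"claw":0,"offset":[0,0,-0.3],"spin":0},{"claw":0,"offset":[0,0,-0.3],"spin":0}]'
```

```text
time: 19.15
tcp_pos: [0.4225, 0.3248, 0.053]
tcp_rot: [-2.214, -2.229, -0.003]
wrist_force: [0.8, -0.3, -1.2]
finger_gap: 0.401
time: 19.52
tcp_pos: [0.4217, 0.3245, 0.0489]
tcp_rot: [2.213, 2.229, 0.0]
wrist_force: [0.3, 1.0, -0.9]
finger_gap: 0.4
```

```bash
python3 -m creep '[{"claw":0,"offset":[0,0,-0.15],"spin":0},{"claw":0,"offset":[0,0,-0.15],"spin":0},{"claw":0,"offset":[0,0,-0.15],"spin":0}]'
python3 -m creep '[{"claw":0,"offset":[0,0,-0.15],"spin":0},{"claw":0,"offset":[0,0,-0.15],"spin":0}]'
```

```text
time: 19.9
tcp_pos: [0.4218, 0.3245, 0.0473]
tcp_rot: [2.213, 2.229, 0.0]
wrist_force: [0.0, -0.5, -0.8]
finger_gap: 0.399
time: 20.15
tcp_pos: [0.422, 0.325, 0.0469]
tcp_rot: [-2.213, -2.229, -0.001]
wrist_force: [-1.6, -0.7, 7.5]
finger_gap: 0.397
```

```bash
python3 -m creep '[{"claw":1,"offset":[0,0,0.1],"spin":0},{"claw":1,"offset":[0,0,0.1],"spin":0},{"claw":1,"offset":[0,0,0.1],"spin":0},{"claw":1,"offset":[0,0,0.1],"spin":0}]'
python3 -m creep '[{"claw":1,"offset":[0,0,2],"spin":0},{"claw":1,"offset":[0,0,6],"spin":0},{"claw":1,"offset":[0,0,12],"spin":0},{"claw":1,"offset":[0,0,15.6],"spin":0},{"claw":1,"offset":[0,0,15.6],"spin":0}]'
python3 -m creep '[{"claw":1,"offset":[10.2,-28.6,0],"spin":-0.6},{"claw":1,"offset":[10.2,-28.6,0],"spin":-0.6},{"claw":1,"offset":[10.2,-28.6,0],"spin":-0.6},{"claw":1,"offset":[10.2,-28.6,0],"spin":-0.6},{"claw":1,"offset":[10.2,-28.6,0],"spin":-0.6}]'
python3 -m creep '[{"claw":1,"offset":[10,-28,0],"spin":-0.52},{"claw":1,"offset":[10,-28,0],"spin":-0.52},{"claw":1,"offset":[10,-28,0],"spin":-0.52},{"claw":1,"offset":[10,-28,0],"spin":-0.52},{"claw":1,"offset":[10,-28,0],"spin":-0.52}]'
python3 -m creep '[{"claw":1,"offset":[0,0,-5],"spin":0},{"claw":1,"offset":[0,0,-10],"spin":0},{"claw":1,"offset":[0,0,-14],"spin":0},{"claw":1,"offset":[0,0,-14],"spin":0}]'
python3 -c "
from h import *
im,c=snap('scene','s5.png');im2,c2=snap('top','t5.png');s=get_state();print(s['tcp_pos'],s['wrist_force'])
f=lambda i,u,v:cv2.resize(i[v-60:v+60,max(u-80,0):max(u-80,0)+160,::-1],(400,300),interpolation=cv2.INTER_CUBIC)
p=proj(c,[[.624,-.241,.05]])[0].astype(int);q=proj(c2,[[.624,-.241,.02]])[0].astype(int)
cv2.imwrite('pics/s5b.png',np.hstack([f(im,*p),f(im2,*q)]))"
```

```text
time: 20.65
tcp_pos: [0.4217, 0.3245, 0.0467]
tcp_rot: [2.213, 2.229, -0.0]
wrist_force: [0.6, 0.5, 0.2]
finger_gap: 1.001
time: 21.28
tcp_pos: [0.4236, 0.3258, 0.2059]
tcp_rot: [-2.213, -2.229, -0.01]
wrist_force: [-0.2, -0.2, -1.0]
finger_gap: 0.996
time: 21.9
tcp_pos: [0.5233, 0.0362, 0.2018]
tcp_rot: [-2.774, -1.474, 0.002]
wrist_force: [-0.2, -0.4, 0.1]
finger_gap: 0.999
time: 22.52
tcp_pos: [0.6232, -0.2442, 0.2008]
tcp_rot: [-3.06, -0.71, 0.004]
wrist_force: [-0.8, 0.8, 0.4]
finger_gap: 1.002
time: 23.02
tcp_pos: [0.6204, -0.2397, 0.0581]
tcp_rot: [-3.055, -0.711, 0.012]
wrist_force: [-0.1, 0.6, 0.0]
finger_gap: 1.007
[ 0.62375903 -0.24198167  0.06311947] [ 0.24190384 -1.57080042  0.2202041 ]
```

View pics/s5b.png

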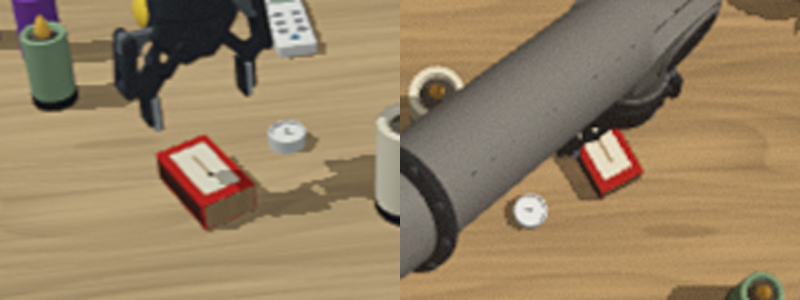

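The jaws are square across the box: pads at (155,110) and (247,80) in the scene crop, with the box centred between them and the tealight clear. I'll go down and grip.

```bash
python3 -m creep '[{"claw":1,"offset":[0,0,-2],"spin":0},{"claw":1,"offset":[0,0,-4],"spin":0},{"claw":1,"offset":[0,0,-5.1],"spin":0},{"claw":1,"offset":[0,0,-5.1],"spin":0}]'
python3 -m creep '[{"claw":0,"offset":[0,0,0],"spin":0},{"claw":0,"offset":[0,0,0],"spin":0},{"claw":0,"offset":[0,0,0],"spin":0},{"claw":0,"offset":[0,0,0],"spin":0},{"claw":0,"offset":[0,0,0],"spin":0}]' 30
python3 -m creep '[{"claw":0,"offset":[0,0,2],"spin":0},{"claw":0,"offset":[0,0,5],"spin":0},{"claw":0,"offset":[0,0,10],"spin":0},{"claw":0,"offset":[0,0,15],"spin":0},{"claw":0,"offset":[0,0,18],"spin":0}]'
```

```text
time: 23.62
tcp_pos: [0.6229, -0.241, 0.0105]
tcp_rot: [-3.058, -0.713, 0.003]
wrist_force: [0.9, 0.2, 0.7]
finger_gap: 1.0
time: 24.25
tcp_pos: [0.6238, -0.2415, 0.0119]
tcp_rot: [3.059, 0.713, 0.0]
wrist_force: [-0.2, -0.7, 0.4]
finger_gap: -0.002
time: 24.88
tcp_pos: [0.6246, -0.2428, 0.1966]
tcp_rot: [3.057, 0.711, 0.006]
wrist_force: [0.2, 1.2, 0.3]
finger_gap: -0.002
```

```bash
python3 -c "
from h import *
im,c=snap('scene','s6.png');im2,c2=snap('top','t6.png');s=get_state();print(s['tcp_pos'],s['wrist_force'],s['finger_gap'])
f=lambda i,u,v:cv2.resize(i[max(v-60,0):max(v-60,0)+120,max(u-80,0):max(u-80,0)+160,::-1],(400,300),interpolation=cv2.INTER_CUBIC)
p=proj(c,[[.624,-.241,.19]])[0].astype(int);q=proj(c2,[[.49,.268,.02]])[0].astype(int)
cv2.imwrite('pics/s6b.png',np.hstack([f(im,*p),f(im2,*q)]))"
```

```text
[ 0.62575371 -0.24367197  0.19767824] [ 0.23300218 -0.04794289 -0.36679917] 0.003383642662915432
```

View pics/s6b.png

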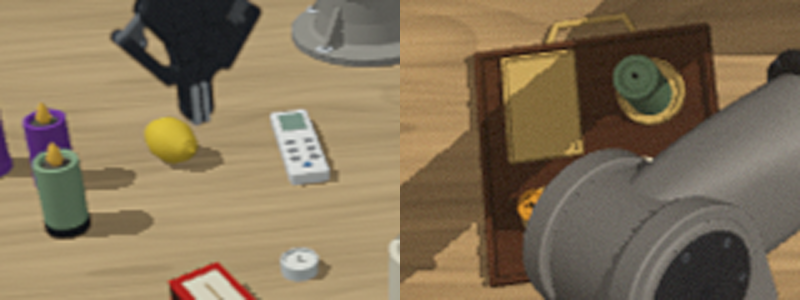

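The grasp missed: the fingers shut to gap 0 and the lifted gripper is empty, with the box still on the table below at about (210,285). I need to see where it is now.

```bash
python3 -c "
from h import *
c=np.load('pics/s6.png.npy',allow_pickle=True).item();im=cv2.imread('pics/s6.png');im2=cv2.imread('pics/t6.png')
f=lambda i,u,v,w:cv2.resize(i[v-w*3//4:v+w*3//4,u-w:u+w],(400,300),interpolation=cv2.INTER_CUBIC)
p=proj(c,[[.624,-.241,.02]])[0].astype(int);print(p)
print((p[0]-50,p[1]-37))
cv2.imwrite('pics/s6c.png',np.hstack([f(im,*p,50),f(im2,305,150,50)]))"
```

```text
[195 233]
(np.int64(145), np.int64(196))
```

View pics/s6c.png

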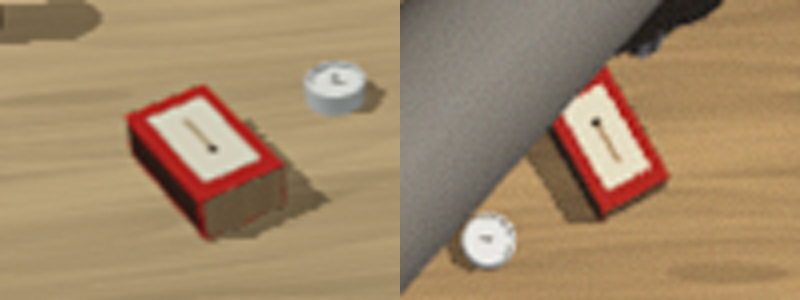

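```bash
python3 -c "
from h import *
c=np.load('pics/s1.png.npy',allow_pickle=True).item()
for z in(.045,.055,.065,.075): print('open',z,((proj(c,[[.4803+.0425,-.0557,z],[.4803+.057,-.0557,z]])-[190,110])*5).round(0).tolist(),'tip seen 382,365')
c=np.load('pics/s6.png.npy',allow_pickle=True).item()
p=proj(c,[[.624,-.241,.19]])[0].astype(int);o=[max(p[0]-80,0),max(p[1]-60,0)]
for z in(.195,.205,.215): print('shut',z,((proj(c,[[.6258,-.2437,z]])-o)*2.5).round(0),'tip seen 195-210,122')
"
```

```text
open 0.045 [[374.0, 421.0], [379.0, 437.0]] tip seen 382,365
open 0.055 [[374.0, 405.0], [379.0, 421.0]] tip seen 382,365
open 0.065 [[374.0, 389.0], [379.0, 405.0]] tip seen 382,365
open 0.075 [[375.0, 373.0], [380.0, 388.0]] tip seen 382,365
shut 0.195 [[198. 147.]] tip seen 195-210,122
shut 0.205 [[196. 137.]] tip seen 195-210,122
shut 0.215 [[195. 127.]] tip seen 195-210,122
```

The box hasn't moved: its right corner is at native (322,157), against (322,156) before. The image shows the fingertips about 20 mm above the reported TCP when shut, and about 30 mm when open, so the jaws closed over the top of the box. That disagrees with the stated tool frame, so I'll grasp about 23 mm lower and check the force on the way down.

```bash
python3 -m creep '[{"claw":1,"offset":[0,0,0],"spin":0},{"claw":1,"offset":[0,0,-3],"spin":0},{"claw":1,"offset":[0,0,-7],"spin":0},{"claw":1,"offset":[0,0,-12],"spin":0},{"claw":1,"offset":[0,0,-15],"spin":0}]'
python3 -m creep '[{"claw":1,"offset":[0,0,-1.5],"spin":0},{"claw":1,"offset":[0,0,-3],"spin":0},{"claw":1,"offset":[0,0,-3.8],"spin":0},{"claw":1,"offset":[0,0,-3.8],"spin":0}]'
python3 -m creep '[{"claw":1,"offset":[0,0,-0.5],"spin":0},{"claw":1,"offset":[0,0,-1],"spin":0},{"claw":1,"offset":[0,0,-1.5],"spin":0},{"claw":1,"offset":[0,0,-1.5],"spin":0}]'
```

```text
time: 25.6
tcp_pos: [0.6212, -0.2399, 0.0374]
tcp_rot: [-3.056, -0.712, 0.008]
wrist_force: [0.5, 0.8, -0.4]
finger_gap: 0.998
time: 26.1
tcp_pos: [0.6239, -0.2415, 0.0039]
tcp_rot: [3.06, 0.713, 0.0]
wrist_force: [0.3, 0.1, -1.0]
finger_gap: 1.0
time: 26.6
tcp_pos: [0.6234, -0.2413, -0.0117]
tcp_rot: [-3.059, -0.713, 0.001]
wrist_force: [-0.7, 0.0, -0.5]
finger_gap: 1.004
```

```bash
python3 -m creep '[{"claw":0,"offset":[0,0,0],"spin":0},{"claw":0,"offset":[0,0,0],"spin":0},{"claw":0,"offset":[0,0,0],"spin":0},{"claw":0,"offset":[0,0,0],"spin":0},{"claw":0,"offset":[0,0,0],"spin":0}]' 30
```

```text
time: 27.22
tcp_pos: [0.6241, -0.2418, -0.0107]
tcp_rot: [3.059, 0.713, 0.001]
wrist_force: [0.7, 0.2, 3.2]
finger_gap: 0.646
```

Gripped at gap 0.646, which is 55 mm. Lift and carry.

```bash
python3 -m creep '[{"claw":0,"offset":[0,0,2],"spin":0},{"claw":0,"offset":[0,0,5],"spin":0},{"claw":0,"offset":[0,0,10],"spin":0},{"claw":0,"offset":[0,0,15],"spin":0},{"claw":0,"offset":[0,0,18],"spin":0}]'
python3 -m creep '[{"claw":0,"offset":[-3.9,28.9,0],"spin":-0.17},{"claw":0,"offset":[-3.9,28.9,0],"spin":-0.17},{"claw":0,"offset":[-3.9,28.9,0],"spin":-0.17},{"claw":0,"offset":[-3.9,28.9,0],"spin":-0.17},{"claw":0,"offset":[-3.9,28.9,0],"spin":-0.17}]'
python3 -m creep '[{"claw":0,"offset":[-3.9,28.9,0],"spin":-0.18},{"claw":0,"offset":[-3.9,28.9,0],"spin":-0.18},{"claw":0,"offset":[-3.9,28.9,0],"spin":-0.18},{"claw":0,"offset":[-3.9,28.9,0],"spin":-0.18},{"claw":0,"offset":[-3.9,28.9,0],"spin":-0.18}]'
python3 -m creep '[{"claw":0,"offset":[0,0,0],"spin":0},{"claw":0,"offset":[0,0,-5],"spin":0},{"claw":0,"offset":[0,0,-10],"spin":0},{"claw":0,"offset":[0,0,-14],"spin":0},{"claw":0,"offset":[0,0,-14],"spin":0}]'
python3 -c "
from h import *
im,c=snap('scene','s7.png');s=get_state();print(s['tcp_pos'],s['wrist_force'])
p=proj(c,[[.5458,.3367,.02]])[0].astype(int)
cv2.imwrite('pics/s7b.png',cv2.resize(im[p[1]-80:p[1]+40,p[0]-80:p[0]+80,::-1],None,fx=5,fy=5,interpolation=cv2.INTER_CUBIC))"
```

```text
time: 27.85
tcp_pos: [0.6242, -0.2424, 0.1728]
tcp_rot: [3.058, 0.712, 0.005]
wrist_force: [-0.1, 0.1, -1.3]
finger_gap: 0.646
time: 28.48
tcp_pos: [0.584, 0.0515, 0.1693]
tcp_rot: [-3.106, -0.456, 0.0]
wrist_force: [0.4, -0.1, -1.3]
finger_gap: 0.647
time: 29.1
tcp_pos: [0.5442, 0.3407, 0.1693]
tcp_rot: [-3.135, -0.176, 0.001]
wrist_force: [0.9, -0.1, -0.1]
finger_gap: 0.646
time: 29.72
tcp_pos: [0.5435, 0.3344, 0.0267]
tcp_rot: [3.134, 0.167, -0.009]
wrist_force: [0.2, 0.5, 0.4]
finger_gap: 0.648
[0.54564762 0.33509451 0.02913709] [ 0.19596203 -0.37838527  0.03227769]
```

View pics/s7b.png

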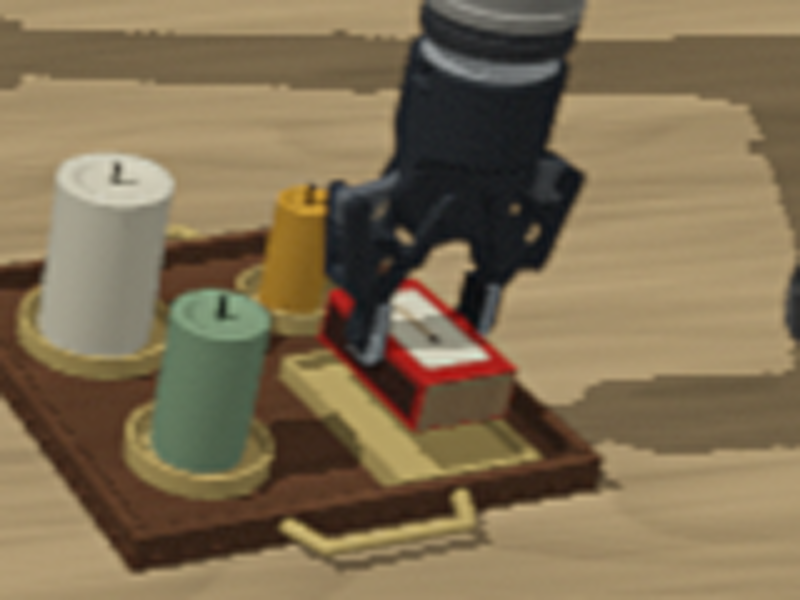

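The box is level and square over the oblong dish at about (420,370). All three candles stand in their dishes. I'll lower until it touches.

```bash
python3 -m creep '[{"claw":0,"offset":[0,0.1,-1],"spin":0},{"claw":0,"offset":[0,0.1,-1.8],"spin":0},{"claw":0,"offset":[0,0.1,-2.3],"spin":0},{"claw":0,"offset":[0,0.1,-2.4],"spin":0},{"claw":0,"offset":[0,0.1,-2.4],"spin":0}]'
python3 -m creep '[{"claw":0,"offset":[0,0,-0.1],"spin":0},{"claw":0,"offset":[0,0,-0.2],"spin":0},{"claw":0,"offset":[0,0,-0.2],"spin":0}]'
```

```text
time: 30.4
tcp_pos: [0.5459, 0.3375, 0.005]
tcp_rot: [3.137, 0.169, 0.0]
wrist_force: [-0.1, -0.1, -0.3]
finger_gap: 0.644
time: 30.78
tcp_pos: [0.5457, 0.3375, 0.0028]
tcp_rot: [3.137, 0.169, -0.0]
wrist_force: [0.2, -0.4, -0.5]
finger_gap: 0.647
```

```bash
python3 -m creep '[{"claw":0,"offset":[0,0,-0.1],"spin":0},{"claw":0,"offset":[0,0,-0.2],"spin":0},{"claw":0,"offset":[0,0,-0.2],"spin":0}]'
python3 -m creep '[{"claw":0,"offset":[0,0,-0.1],"spin":0},{"claw":0,"offset":[0,0,-0.1],"spin":0}]'
```

```text
time: 31.15
tcp_pos: [0.5458, 0.3375, 0.0013]
tcp_rot: [-3.137, -0.169, 0.0]
wrist_force: [-1.5, -0.1, 3.6]
finger_gap: 0.647
time: 31.4
tcp_pos: [0.5458, 0.3375, 0.0012]
tcp_rot: [-3.136, -0.169, 0.001]
wrist_force: [-3.0, -0.2, 9.9]
finger_gap: 0.642
```

Contact came exactly where expected. Now I'll release, lift, swing away and check.

```bash
python3 -m creep '[{"claw":1,"offset":[0,0,0.1],"spin":0},{"claw":1,"offset":[0,0,0.1],"spin":0},{"claw":1,"offset":[0,0,0.1],"spin":0},{"claw":1,"offset":[0,0,0.1],"spin":0}]'
python3 -m creep '[{"claw":1,"offset":[0,0,3],"spin":0},{"claw":1,"offset":[0,0,8],"spin":0},{"claw":1,"offset":[0,0,14],"spin":0},{"claw":1,"offset":[0,0,20],"spin":0},{"claw":1,"offset":[0,0,25],"spin":0}]'
python3 -m creep '[{"claw":1,"offset":[-12,24,0],"spin":0},{"claw":1,"offset":[-12,24,0],"spin":0},{"claw":1,"offset":[-12,24,0],"spin":0},{"claw":1,"offset":[-12,24,0],"spin":0},{"claw":1,"offset":[-12,24,0],"spin":0}]'
python3 -c "
from h import *
im,c=snap('top','t8.png');im2,c2=snap('scene','s8.png')
q=proj(c,[[.49,.268,.02]])[0].astype(int);print(q)
cv2.imwrite('pics/t8b.png',cv2.resize(im[q[1]-60:q[1]+60,q[0]-60:q[0]+60,::-1],None,fx=5,fy=5,interpolation=cv2.INTER_CUBIC))
cv2.imwrite('pics/s8b.png',cv2.resize(im2[:,:,::-1],(800,600),interpolation=cv2.INTER_CUBIC))"
```

```text
time: 31.9
tcp_pos: [0.5457, 0.3375, 0.0006]
tcp_rot: [3.137, 0.169, -0.0]
wrist_force: [0.3, 0.2, 0.3]
finger_gap: 0.999
time: 32.52
tcp_pos: [0.5461, 0.3373, 0.2533]
tcp_rot: [-3.136, -0.169, -0.002]
wrist_force: [-0.2, 0.4, -0.5]
finger_gap: 1.0
time: 33.15
tcp_pos: [0.4214, 0.5831, 0.2493]
tcp_rot: [-3.136, -0.183, 0.003]
wrist_force: [-0.2, -1.0, -0.4]
finger_gap: 0.998
[128 199]
```

View pics/t8b.png

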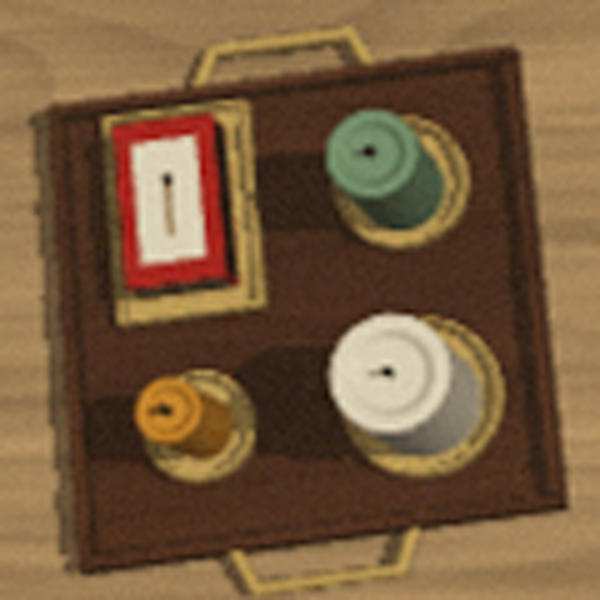

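View pics/s8b.png

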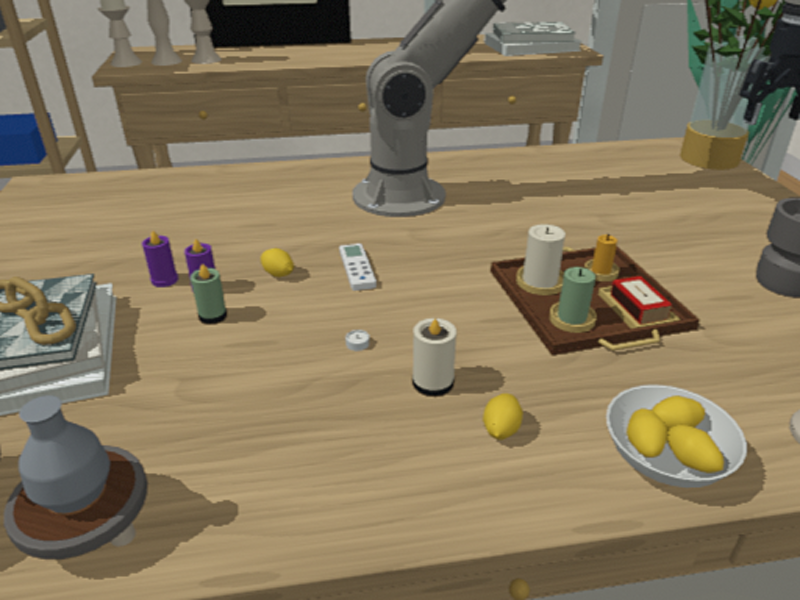

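The top crop shows the candle tops at (372,153) middle, (390,373) wide and (168,411) slim, with box corners (111,125), (213,114), (236,280) and (130,295). In the scene view the battery candles are where they started. One last numeric check before handing in.

```bash
python3 - <<'E'
from h import *
c=np.load('pics/t8.png.npy',allow_pickle=True).item()
P=lambda u,v,z:ray(c,(u+.5)/5-.5+68,(v+.5)/5-.5+139,z)
for n,u,v,z,d in[('mid',372,153,.097,(.5584,.2131)),('wide',389.5,373.5,.112,(.4343,.2003)),('slim',168,411,.082,(.4218,.3245))]:
    print(n,((P(u,v,z)[:2]-d)*1000).round(1))
k=np.mean([P(u,v,.044) for u,v in[(111,125),(213,114),(236,280),(130,295)]],0);print('box',((k[:2]-(.5458,.3367))*1000).round(1))
a,b=[cv2.imread(f'pics/s{i}.png').astype(int) for i in(0,8)]
for n,p in('bw',(434,355)),('bm',(208,295)):
    u,v=int(p[0]*.64),int(p[1]*.64);print(n,'mean image change',abs(a-b)[v-25:v+18,u-12:u+12].mean().round(1))
E
```

```text
mid [-2.4  0.6]
wide [-2.3 -0.3]
slim [-1.  0.]
box [-0.8 -0.2][ WARN:0@0.589] global loadsave.cpp:275 findDecoder imread_('pics/s0.png'): can't open/read file: check file path/integrity
Traceback (most recent call last):
AttributeError: 'NoneType' object has no attribute 'astype'
```

```bash
python3 - <<'E'
from h import *
from plant import finish_job
a,b=[cv2.imread(f'pics/{i}.png').astype(int) for i in('scene0','s8')]
for n,p in('bw',(434,355)),('bm',(208,295)):
    u,v=int(p[0]*.64),int(p[1]*.64);print(n,'mean image change',abs(a-b)[v-25:v+18,u-12:u+12].mean().round(1))
print(finish_job())
E
```

```text
bw mean image change 3.6
bm mean image change 1.3
the job is handed in; nothing more can be done
None
```

The tray is set and the job is handed in, after about 33 s of the 109 s allowed. Each of the three wax candles was lowered into its own dish until the wrist force showed contact, then released. The matchbox was set down the same way in the oblong dish.

- **Placement:** in the last top-camera picture, every item is within 2.5 mm of its dish centre. The limits are 12 mm for the candles and 16 mm for the box. All three candles look upright and the box looks flat.
- **Battery candles:** neither was touched. In the scene view both stand at the same pixels as at the start. The brightness around them changed only slightly, and I did not work out their positions in mm.
- **Missed grasp:** the first try at the matchbox closed above it and did not move it. The pictures showed the fingertips about 20 mm above the reported TCP when shut, which disagrees with the stated tool frame. I gripped about 23 mm lower and that worked.
- **Script error:** one check stopped on a wrong file name. I reran it just before handing in.

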